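# Clamp a tool-handle blank in the bench jig

### The job

Push the dark wooden blank along its channel in the clamping jig until it is fully home against the end stop. Then push the red-knobbed clamp lever over its dead point until it snaps into lock on the other side, so that the pad holds the blank. Only push: do not lift the blank or tip it up, and leave the other tools and parts where they are.

Things in the scene. Friction and masses are not known exactly. Their poses are not given: they have to be found in the camera images.
- jig: Fixed clamping jig on a 2 mm mat. Plywood base 300 (x) x 150 (y) x 18 mm; origin under its centre, x along the channel towards the end stop, z up; positions below are in this frame. Channel floor z = 18 mm, between aluminium rails 40 mm apart, tops at z = 24 mm, from x = -140 to +100 mm, centred on y = 0.
- jig_stop (a point): Middle of the end stop's face, at (100, 0, 29) mm of the jig. The aluminium stop is 60 mm wide, top at z = 40 mm.
- lever_pivot (a point): Pivot of the clamp lever, at (60, 0, 115) mm of the jig, on a dark steel bridge that crosses the channel: posts at y = 28 to 42 mm on either side, beam top at z = 94 mm, steel cheek plates around the pivot up to z = 130 mm, 32 mm wide along x.
- blank: Loose dark hardwood blank 160 (x) x 36 (y) x 24 mm (z), about 0.1 kg, in the channel; origin at the centre of its underside, x along it, towards the stop. Starts 20 to 50 mm short of the stop. Fully home it touches the stop, its origin at x = +20 mm and its tail end at x = -60 mm of the jig. It slides with under 2 N and passes under the open pad.
- lever (a joint): Lever angle, rad. 0 = open, leaning 0.4 from upright to the jig's +y side; grows as it swings to -y, about an axis parallel to the jig's x. Upright at 0.4, dead point about 0.5, locked at its stop at 0.75 (leaning 0.35 to -y). Before the dead point it springs back to 0; past it, it snaps by itself to 0.75. Needs about 4 to 10 N at the knob at first, less near the dead point.
- blank_tail (a point): Middle of the blank's tail end face (the end to push on), half way up: 12 mm above its underside and 12 mm below its top.
- lever_knob (a point): Centre of the red ball knob (diameter 32 mm) at the end of the lever's 12 mm steel rod, 115 mm from the pivot. In the jig frame at (60, 45, 221) mm when open, (60, 0, 230) upright, (60, -39, 223) when locked.
- pad: Orange hold-down pad, diameter 26 mm, on the plunger under the bridge at x = +60, y = 0 mm of the jig; origin at the centre of its underside, 4 mm above the blank's top when open. The lever drives it down; its spring then presses the blank with about 7 N when locked.
- spare_blank: Bystander: loose light wooden blank 130 x 34 x 24 mm lying on the mat on the jig's -y side; origin under its centre. Leave alone.
- mallet: Bystander: hammer with a wooden handle, 240 mm long, lying on the mat on the jig's +y side. Leave alone.
- awl: Bystander: awl with a dark wooden handle, 150 mm long, lying on the mat. Leave alone.
- glue: Bystander: yellow glue bottle, diameter 56 mm, 130 mm tall; origin under its centre. Leave alone.
- dye_jar: Bystander: amber jar with a black cap, diameter 60 mm, 65 mm tall; origin under its centre. Leave alone.
- wax_tin: Bystander: flat brass-coloured tin, diameter 70 mm, 22 mm tall; origin under its centre. Leave alone.
There are look-alikes about, which are no part of the job. What is shaped like the blank but orange or yellow is not meant.

How it is judged:
By the outcome, as a careful person would: the job done as asked, in the order asked, and still so for the second after the job is handed in, with the robot touching nothing.
It also fails if it takes over 45 s, if anything falls off the work surface, if the arm or the gripper's body presses on something with over 40 N, if the wrist force passes 120 N, or if a joint passes its speed limit or range.

### The arm

A 7-joint arm with a two-finger parallel gripper is mounted at the origin on the work surface. World frame = base frame: x ahead of the robot, y to its left, z up, the work surface at z = 0. Lengths are in m, angles in rad, forces in N, time in s.
With the tool pointing down it reaches from about 0.425 to 0.925 m from the base axis. Payload 6.8 kg.
Tool frame: the origin (TCP) lies midway between the tips of the shut fingers; the grasp point (between the pads) lies 19 mm behind it; y points along the fingers, z is the direction in which the jaws open and shut, and the axes are right-handed (so a half turn about y gives the same grasp; the last joint's range is limited). The gripper opens to 85 mm and grips with 20 to 120 N. Pads are 22 mm wide; open, the fingers measure 114 mm over their backs; the gripper's body (76 mm by 85 mm) begins 54 mm behind the grasp point. The pads swing forward as they close: fully open they stand 13 mm farther back than shut.
Start: joints at [-1.26, 0.477, 0.022, 1.555, -0.011, 1.109, -0.083], TCP at [0.274, 0.617, 0.231] pointing down, gripper open.
Joint ranges: [-2.96, 2.96], [-0.34, 2.1], [-1.41, 1.46], [0.24, 2.44], [-1.37, 4.51], [0.17, 1.92], [-2.96, 2.96]. Speed limits (rad/s): [2.39, 2.39, 3.14, 3.14, 3.14, 3.14, 3.14].

### API

Orientations are given as a unit quaternion [w, x, y, z].
In Python, from station import bot gives the robot as it stands. The module is installed in compiled form; this text tells all that it offers.
- The arm moves only by the shell command python3 -m crank 'ROWS' [FORCE]. ROWS is JSON, a list of rows, each an object with "linear": the shift along the tool's x, y, z in m, a list of three; "dr": the turn, a rotation vector about the tool's x, y, z in degrees, a list of three; "hand": the gripper command: -1 is shut, 1 is fully open, values between are in proportion. A call has 1 to 10 rows; each row is the pose to reach, as a shift and turn from the pose commanded when the call began, along the tool's axes at that moment; what a row does not reach only later rows make up. A row lasts 1/12 s, in which the tool goes at most 41.7 mm and 7.16 degrees, less where a joint would pass 70% of its speed; a pose out of reach is approached as far as the arm can. A call with a gripper value outside its range is refused whole. The fingers move at their own pace and stop on an object; FORCE is the grip in N (left out, the last holds). Time passes only in rows, so rows that repeat a pose let the fingers close. It gives the time, the measured TCP pose, the force and the opening at its end, in the units of the state.
- bot.get_obs(): the state, without advancing time (a new reading comes with each control period).
- bot.read_camera(name): name is "scene" or "top" or "wrist"; returns the picture (384x512x3 uint8, blue, green, red); there is no depth.
- bot.camera_params(name): a dict with "K" (3x3 intrinsics, pixels), "R" (3x3) and "t" (3): a world point X has camera coordinates R X + t; the wrist camera has in their place "hand_eye" (4x4, takes a point from camera to tool coordinates, whose origin is the TCP and whose axes are the tool frame's). Camera axes: x right, y down, z forward; pixel columns grow to the right and rows downward; lengths in m; the calibration is good to about 2 mm. A picture is of the moment at which its call begins: read the wrist's pose just before it. camera_params takes no time and is no camera call.
- bot.hand_in(): hands the job in, once; it reports no verdict.
Trained networks look in the newest picture that a camera, given by its name, has taken for a name from the list of things; names that differ only in an ending like _2 or _b are one class to them, and where a whole thing is asked for, a point or a joint stands for the part that bears it (a point fixed in the world has none). Each returns a list of dicts, best first, with "score" (0 to 1); they miss things now and then, are a little off and sometimes report something else, mostly with a low value. They report only what shows in the picture. A call takes as long as a camera call. They do not tell look-alikes from the thing itself.
- bot.search_frame(camera, target): "extent" ([left, top, right, bottom] in pixels, round what is visible of it).
- bot.cut_out(camera, target): "pixels" (384x512 bool, what is visible of it) and "extent" ([left, top, right, bottom] in pixels, round what is visible of it).
- bot.place_of(camera, target): "xy" ([column, row] in pixels: a listed point, or the origin of a listed thing).
The state is a dict: "t": time; "q": joint angles; "joint_vel": joint speeds; "joint_torque": joint torques, N m; "eef_pos": TCP position; "tool_rot": TCP orientation; "contact_force": force on the tool from outside, world axes, zero at the start; "torque": the same for the moment, N m; "gripper_width": opening from 0.0 (shut) to 1.0 (fully open).
Only numpy, scipy, OpenCV 4.12 (cv2) and the standard library are available. Lean on these libraries where they do the work, as an engineer would, in place of code of your own. Each camera call takes 0.05 s, during which the arm holds its last target. There are 200 camera calls.

## Working session

There is one attempt and no reset: what is moved stays moved. The work goes in short steps, Python scripts to look and compute and a shell command to move; the robot and the scene stay as the last step left them, time stands still between calls to the robot, and variables do not carry over. Pictures are saved under pics/ and viewed, about 8 in all and at most 12, crops included, and the job is handed in when it is done.

```bash
mkdir -p pics; python3 - <<'E'
from station import bot
import cv2,numpy as np
o=bot.get_obs();print({k:np.round(v,3) for k,v in o.items()})
a=bot.read_camera("scene");b=bot.read_camera("top")
cv2.imwrite("pics/a.png",a);cv2.imwrite("pics/b.png",b)
for c in("scene","top"):
    p=bot.camera_params(c);print(c,p['K'].tolist() if hasattr(p['K'],'tolist') else p['K'],np.round(-np.array(p['R']).T@p['t'],3))
    for n in("jig","jig_stop","lever_pivot","blank","blank_tail","lever_knob","pad"):
        print(n,[(np.round(d['xy'],1).tolist(),round(d['score'],2)) for d in bot.place_of(c,n)])
E
```

```text
{'t': np.float64(0.0), 'q': array([-1.26 ,  0.478,  0.022,  1.556, -0.011,  1.109, -0.083]), 'joint_vel': array([-0.   , -0.001,  0.001,  0.   ,  0.   , -0.001, -0.001]), 'joint_torque': array([ 0.0000e+00, -5.9644e+01,  1.6080e+00, -2.8120e+01,  1.3000e-02,
        9.0000e-03, -0.0000e+00]), 'eef_pos': array([0.274, 0.616, 0.23 ]), 'tool_rot': array([-0.691,  0.692, -0.147,  0.147]), 'contact_force': array([-0.421, -0.01 ,  0.3  ]), 'torque': array([ 0.011, -0.09 , -0.001]), 'gripper_width': np.float64(0.999)}
scene [[481.4711996351884, 0.0, 253.5240366371013], [0.0, 481.4711996351884, 182.9578775583518], [0.0, 0.0, 1.0]] [1.036 0.851 1.643]
jig [([240.6, 190.7], 0.91)]
jig_stop [([212.5, 200.2], 0.66)]
lever_pivot [([223.7, 185.2], 0.74)]
blank [([236.7, 191.0], 0.66), ([243.8, 141.8], 0.53), ([271.2, 221.4], 0.44)]
blank_tail [([254.6, 180.4], 0.89), ([237.9, 269.6], 0.86), ([257.7, 152.0], 0.56), ([315.1, 291.9], 0.39)]
lever_knob [([222.5, 174.8], 0.52)]
pad []
top [[380.22082908229817, 0.0, 255.3063233360533], [0.0, 380.22082908229817, 193.7594216864863], [0.0, 0.0, 1.0]] [ 4.420e-01 -1.000e-03  1.262e+00]
jig [([276.4, 177.0], 0.83), ([395.3, 186.2], 0.22)]
jig_stop [([278.5, 146.6], 0.83)]
lever_pivot [([322.2, 167.8], 0.36)]
blank [([276.7, 184.7], 0.93), ([334.2, 226.2], 0.82), ([170.2, 153.4], 0.75)]
blank_tail [([273.5, 204.9], 0.8), ([182.5, 135.7], 0.74), ([314.1, 233.2], 0.71)]
lever_knob [([261.6, 151.9], 0.64), ([223.2, 196.5], 0.47)]
pad [([120.7, 195.1], 0.15)]
```

View pics/a.png

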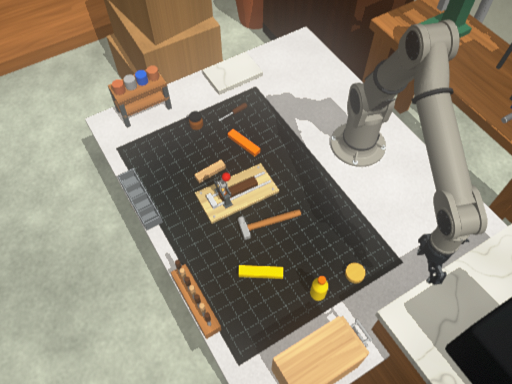

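View pics/b.png

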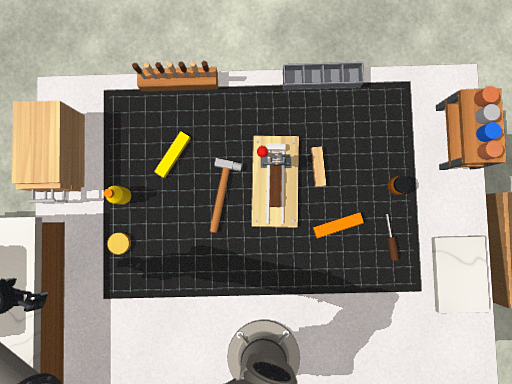

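The top view shows the jig upright in the picture, with plywood spanning about (254,136) to (298,227). The stop is at the top near (277,147) and the red knob at (262,152).

There are four blank-shaped things in the top view:
- dark, in the channel at (276,185)
- light spare at (319,167)
- orange at (338,226)
- yellow at (172,154)

The dark one in the channel is the one meant. I'll measure it and confirm it in a crop.

```bash
cat > h.py <<'E'
from station import bot
import cv2,numpy as np
from scipy.spatial.transform import Rotation as Rn
def P(c):
    p=bot.camera_params(c);return np.array(p['K']),np.array(p['R']),np.array(p['t'])
def ray(c,uv,z):
    K,R,t=P(c);d=R.T@np.linalg.inv(K)@[*uv,1];C=-R.T@t
    return C+d*(z-C[2])/d[2]
def proj(c,X):
    K,R,t=P(c);q=(R@np.atleast_2d(X).T).T+t;q=q@K.T;return q[:,:2]/q[:,2:]
def tri(a,b):
    M=[]
    for c,uv in(("scene",a),("top",b)):
        K,R,t=P(c);Q=K@np.c_[R,t]
        M+=[uv[0]*Q[2]-Q[0],uv[1]*Q[2]-Q[1]]
    v=np.linalg.svd(np.array(M))[2][-1];return v[:3]/v[3]
E
python3 - <<'E'
from h import *
im={'scene':cv2.imread('pics/a.png'),'top':cv2.imread('pics/b.png')}
hsv=cv2.cvtColor(im['top'],cv2.COLOR_BGR2HSV)
m=cv2.inRange(hsv,(12,50,130),(32,200,255));m[:125]=0;m[235:]=0;m[:,:245]=0;m[:,305:]=0
cs=cv2.findContours(cv2.morphologyEx(m,cv2.MORPH_CLOSE,np.ones((9,9))),0,2)[0];c=max(cs,key=cv2.contourArea)
r=cv2.minAreaRect(c);bx=cv2.boxPoints(r);print(r)
w=np.array([ray('top',p,.02) for p in bx]);print(w.round(4),w.mean(0).round(4))
for i in range(4):
    d=w[(i+1)%4]-w[i];print(np.linalg.norm(d).round(4),np.degrees(np.arctan2(d[1],d[0])).round(2))
k={}
for n,roi in(('scene',(165,190,215,235)),('top',(140,165,250,275))):
    h=cv2.cvtColor(im[n],cv2.COLOR_BGR2HSV);q=cv2.inRange(h,(0,170,90),(6,255,255))|cv2.inRange(h,(174,170,90),(180,255,255))
    z=np.zeros_like(q);a,b,e,f=roi;z[a:b,e:f]=q[a:b,e:f];y,x=np.nonzero(z);k[n]=((x.min()+x.max())/2,(y.min()+y.max())/2);print(n,k[n],len(x),np.ptp(x),np.ptp(y))
print('knob',tri(k['scene'],k['top']).round(4))
A=cv2.resize(im['top'][130:235,240:310],None,fx=5.6,fy=5.6,interpolation=2)
B=cv2.resize(im['scene'][150:230,185:290],None,fx=3.8,fy=5.6*105/80*.8/1.05*.0+3.8,interpolation=2)
o=np.zeros((max(A.shape[0],B.shape[0]),A.shape[1]+B.shape[1],3),np.uint8);o[:A.shape[0],:A.shape[1]]=A;o[:B.shape[0],A.shape[1]:]=B
cv2.imwrite('pics/c.png',o);print(o.shape)
E
```

```text
((274.5382995605469, 181.24359130859375), (46.16221237182617, 91.1301040649414), 0.795723557472229)
[[ 0.42    0.0293  0.02  ]
 [ 0.7202  0.0175  0.02  ]
 [ 0.7136 -0.1349  0.02  ]
 [ 0.414  -0.1206  0.02  ]] [ 0.5669 -0.0522  0.02  ]
0.3005 -2.26
0.1525 -92.47
0.3 177.27
0.1501 87.71
scene (np.float64(225.5), np.float64(176.5)) 54 7 7
top (np.float64(262.0), np.float64(151.0)) 92 10 10
knob [ 0.6293 -0.011   0.2239]
(588, 791, 3)
```

View pics/c.png

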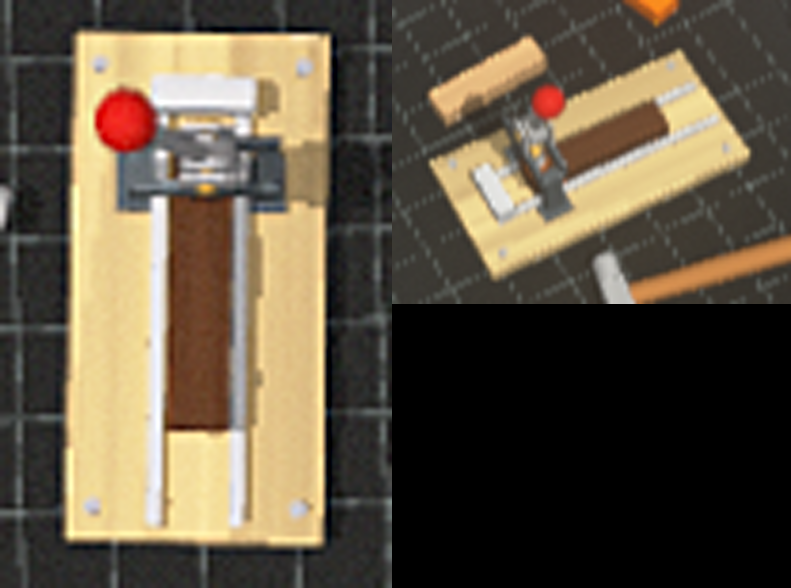

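The crop confirms that the brown blank lies between the rails, tail at about (275.7,206.8) in the top view. The knob is on the +y side, so the lever is open.

```bash
python3 - <<'E'
from h import *
print('tail top edge',ray('top',(275.7,206.8),.044).round(4), 'mid',ray('top',(275.7,206.8),.032).round(4))
th=np.radians(-2.45);J=np.array([.567,-.052,.002]);Rz=Rn.from_euler('z',th).as_matrix()
f=lambda p:J+Rz@(np.array(p)/1000)
print('home tail',f((-60,0,30)),'knob',f((60,45,221)),f((60,-39,223)),'stop',f((100,0,29)))
print('proj rails end/knob/stop', [proj('top',f(p)).round(1).tolist() for p in((-140,20,24),(-140,-20,24),(60,45,221),(100,0,40))],proj('scene',f((60,45,221))).round(1))
o=bot.get_obs();R=Rn.from_quat(np.roll(o['tool_rot'],-1));M=R.as_matrix();print(M.round(3))
# want tool y down; yaw options
for a in (0,90,180,-90):
    x=Rz@[np.cos(np.radians(a)),np.sin(np.radians(a)),0];y=np.array([0,0,-1.]);D=np.c_[x,y,np.cross(x,y)]
    print(a,(R.inv()*Rn.from_matrix(D)).as_rotvec(degrees=True).round(2))
for g in((.44,-.047,.25),(.44,-.047,.032)): print(g,(M.T@(np.array(g)-o['eef_pos'])).round(4))
E
```

```text
tail top edge [ 0.4811 -0.0525  0.044 ] mid [ 0.4815 -0.053   0.032 ]
home tail [ 0.50705485 -0.04943515  0.032     ] knob [ 0.62886879 -0.00960599  0.223     ] [ 0.625278  -0.0935292  0.225    ] stop [ 0.66690859 -0.05627475  0.031     ]
proj rails end/knob/stop [[[267.8, 223.6]], [[280.2, 223.8]], [[261.3, 151.5]], [[275.1, 149.4]]] [[225.6 176.8]]
[[ 0.914 -0.     0.407]
 [-0.407  0.     0.914]
 [-0.    -1.     0.   ]]
0 [ -0.   -21.54  -0.  ]
90 [  -0.   -111.54    0.  ]
180 [  0.   158.46  -0.  ]
-90 [-0.   68.46 -0.  ]
(0.44, -0.047, 0.25) [ 0.4211 -0.0187 -0.539 ]
(0.44, -0.047, 0.032) [ 0.4211  0.1993 -0.539 ]
```

```bash
python3 -m crank '[{"linear":[0.335,-0.069,-0.197],"dr":[0,-21.5,0],"hand":-1},{"linear":[0.335,-0.069,-0.197],"dr":[0,-21.5,0],"hand":-1},{"linear":[0.335,-0.069,-0.197],"dr":[0,-21.5,0],"hand":-1},{"linear":[0.335,-0.069,-0.197],"dr":[0,-21.5,0],"hand":-1},{"linear":[0.335,-0.069,-0.197],"dr":[0,-21.5,0],"hand":-1},{"linear":[0.335,-0.069,-0.197],"dr":[0,-21.5,0],"hand":-1},{"linear":[0.335,-0.069,-0.197],"dr":[0,-21.5,0],"hand":-1},{"linear":[0.335,-0.069,-0.197],"dr":[0,-21.5,0],"hand":-1},{"linear":[0.335,-0.069,-0.197],"dr":[0,-21.5,0],"hand":-1},{"linear":[0.335,-0.069,-0.197],"dr":[0,-21.5,0],"hand":-1}]' 40
```

```text
t: 1.63
eef_pos: [0.5043, 0.2946, 0.3018]
tool_rot: [-0.707, 0.707, -0.017, 0.019]
contact_force: [0.6, 0.0, 0.7]
gripper_width: 0.002
```

```bash
python3 -m crank '[{"linear":[-0.049,0.05,-0.347],"dr":[0,0,0],"hand":-1},{"linear":[-0.049,0.05,-0.347],"dr":[0,0,0],"hand":-1},{"linear":[-0.049,0.05,-0.347],"dr":[0,0,0],"hand":-1},{"linear":[-0.049,0.05,-0.347],"dr":[0,0,0],"hand":-1},{"linear":[-0.049,0.05,-0.347],"dr":[0,0,0],"hand":-1},{"linear":[-0.049,0.05,-0.347],"dr":[0,0,0],"hand":-1},{"linear":[-0.049,0.05,-0.347],"dr":[0,0,0],"hand":-1},{"linear":[-0.049,0.05,-0.347],"dr":[0,0,0],"hand":-1},{"linear":[-0.049,0.05,-0.347],"dr":[0,0,0],"hand":-1},{"linear":[-0.049,0.05,-0.347],"dr":[0,0,0],"hand":-1}]'
python3 - <<'E'
from h import *
o=bot.get_obs();M=Rn.from_quat(np.roll(o['tool_rot'],-1)).as_matrix();print(o['eef_pos'],M.round(3))
im=bot.read_camera('wrist');cv2.imwrite('pics/d.png',im)
p=bot.camera_params('wrist');H=np.array(p['hand_eye']);K=np.array(p['K'])
for n,z in(('blank_tail',.032),('blank',.02),('jig_stop',.031)):
  for d in bot.place_of('wrist',n):
    r=M@H[:3,:3]@np.linalg.inv(K)@[*d['xy'],1];C=o['eef_pos']+M@H[:3,3]
    print(n,np.round(d['xy'],1),round(d['score'],2),(C+r*(z-C[2])/r[2]).round(4))
E
```

```text
t: 2.47
eef_pos: [0.4346, -0.0492, 0.25]
tool_rot: [-0.707, 0.707, -0.019, 0.018]
contact_force: [-0.3, -0.1, 0.2]
gripper_width: 0.001
[ 0.4346064  -0.04920569  0.24997843] [[ 0.999 -0.001  0.052]
 [-0.052 -0.001  0.999]
 [-0.001 -1.    -0.001]]
blank_tail [254.7 205.5] 0.87 [ 0.4785 -0.0482  0.032 ]
blank_tail [130.9 132.7] 0.61 [ 0.3928 -0.1734  0.032 ]
blank [ 73.8 156.1] 0.7 [ 0.4155 -0.2438  0.02  ]
```

View pics/d.png

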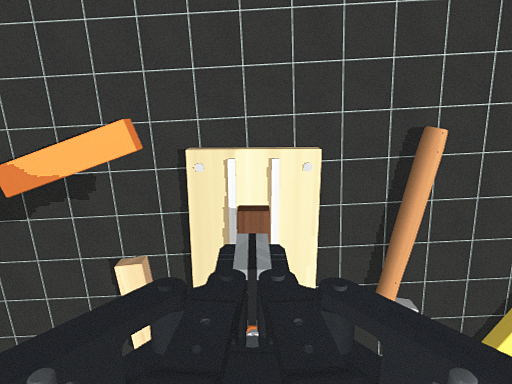

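The wrist view shows the tail at (254,206), centred between the rails and in line with the closed fingers. Next I go down behind it.

```bash
python3 -m crank '[{"linear":[0.004,0.04,-0.001],"dr":[0,0,0],"hand":-1},{"linear":[0.004,0.08,-0.001],"dr":[0,0,0],"hand":-1},{"linear":[0.004,0.12,-0.001],"dr":[0,0,0],"hand":-1},{"linear":[0.004,0.15,-0.001],"dr":[0,0,0],"hand":-1},{"linear":[0.004,0.18,-0.001],"dr":[0,0,0],"hand":-1},{"linear":[0.004,0.2,-0.001],"dr":[0,0,0],"hand":-1},{"linear":[0.004,0.21,-0.001],"dr":[0,0,0],"hand":-1},{"linear":[0.004,0.218,-0.001],"dr":[0,0,0],"hand":-1},{"linear":[0.004,0.218,-0.001],"dr":[0,0,0],"hand":-1}]'
```

```text
t: 3.42
eef_pos: [0.4403, -0.0444, 0.0315]
tool_rot: [0.707, -0.707, 0.015, -0.014]
contact_force: [0.2, -0.3, 0.1]
gripper_width: 0.005
```

```bash
python3 -m crank '[{"linear":[0.01,0,-0.003],"dr":[0,0,0],"hand":-1},{"linear":[0.018,0,-0.004],"dr":[0,0,0],"hand":-1},{"linear":[0.022,0,-0.004],"dr":[0,0,0],"hand":-1},{"linear":[0.026,0,-0.004],"dr":[0,0,0],"hand":-1},{"linear":[0.03,0,-0.004],"dr":[0,0,0],"hand":-1},{"linear":[0.034,0,-0.004],"dr":[0,0,0],"hand":-1},{"linear":[0.038,0,-0.004],"dr":[0,0,0],"hand":-1}]'
```

```text
t: 4.0
eef_pos: [0.4778, -0.0508, 0.0323]
tool_rot: [0.707, -0.707, 0.016, -0.015]
contact_force: [-1.0, -0.1, 1.5]
gripper_width: 0.002
```

Contact shows about 1 N. I'll continue slowly until the stop.

```bash
python3 -m crank '[{"linear":[0.004,0,0],"dr":[0,0,0],"hand":-1},{"linear":[0.007,0,0],"dr":[0,0,0],"hand":-1},{"linear":[0.01,0,0],"dr":[0,0,0],"hand":-1},{"linear":[0.012,0,0],"dr":[0,0,0],"hand":-1},{"linear":[0.014,0,0],"dr":[0,0,0],"hand":-1},{"linear":[0.015,0,0],"dr":[0,0,0],"hand":-1},{"linear":[0.015,0,0],"dr":[0,0,0],"hand":-1}]'
```

```text
t: 4.58
eef_pos: [0.4936, -0.0515, 0.0323]
tool_rot: [-0.707, 0.707, -0.015, 0.016]
contact_force: [-0.7, 0.2, 0.5]
gripper_width: -0.0
```

```bash
python3 -m crank '[{"linear":[0.001,0,0],"dr":[0,0,0],"hand":-1},{"linear":[0.002,0,0],"dr":[0,0,0],"hand":-1},{"linear":[0.003,0,0],"dr":[0,0,0],"hand":-1},{"linear":[0.003,0,0],"dr":[0,0,0],"hand":-1}]'; python3 -m crank '[{"linear":[0.001,0,0],"dr":[0,0,0],"hand":-1},{"linear":[0.002,0,0],"dr":[0,0,0],"hand":-1},{"linear":[0.003,0,0],"dr":[0,0,0],"hand":-1},{"linear":[0.003,0,0],"dr":[0,0,0],"hand":-1}]'
```

```text
t: 4.92
eef_pos: [0.4959, -0.0516, 0.0323]
tool_rot: [0.707, -0.707, 0.016, -0.015]
contact_force: [-1.5, -0.4, 1.6]
gripper_width: -0.003
t: 5.25
eef_pos: [0.4959, -0.0517, 0.0318]
tool_rot: [0.707, -0.707, 0.018, -0.013]
contact_force: [-8.6, -0.4, 6.7]
gripper_width: 0.002
```

At x=0.496 the blank stops while the force rises to 8.6 N, which is the predicted home position. I'll back off, then raise the arm.

```bash
python3 -m crank '[{"linear":[-0.008,0,0],"dr":[0,0,0],"hand":-1},{"linear":[-0.03,0,0],"dr":[0,0,0],"hand":-1},{"linear":[-0.03,-0.04,0],"dr":[0,0,0],"hand":-1},{"linear":[-0.03,-0.08,0],"dr":[0,0,0],"hand":-1},{"linear":[-0.03,-0.12,0.02],"dr":[0,0,0],"hand":-1},{"linear":[-0.03,-0.16,0.05],"dr":[0,0,0],"hand":-1},{"linear":[-0.03,-0.2,0.08],"dr":[0,0,0],"hand":-1},{"linear":[-0.03,-0.24,0.1],"dr":[0,0,0],"hand":-1},{"linear":[-0.03,-0.27,0.12],"dr":[0,0,0],"hand":-1},{"linear":[-0.03,-0.27,0.12],"dr":[0,0,0],"hand":-1}]'
python3 - <<'E'
from h import *
o=bot.get_obs();M=Rn.from_quat(np.roll(o['tool_rot'],-1)).as_matrix();print(o['eef_pos'],M.round(3))
im=bot.read_camera('scene');t=bot.read_camera('top')
for d in bot.place_of('top','blank_tail'): print(np.round(d['xy'],1),ray('top',d['xy'],.032).round(4))
A=cv2.resize(t[125:240,235:315],None,fx=5,fy=5,interpolation=2);B=cv2.resize(im[150:230,185:280],None,fx=4,fy=4,interpolation=2)
o=np.zeros((A.shape[0],A.shape[1]+B.shape[1],3),np.uint8);o[:,:A.shape[1]]=A;o[:B.shape[0],A.shape[1]:]=B
cv2.imwrite('pics/e.png',o)
E
```

```text
t: 6.08
eef_pos: [0.4766, 0.0733, 0.3076]
tool_rot: [0.709, -0.705, 0.011, -0.017]
contact_force: [1.2, 0.9, -0.6]
gripper_width: 0.001
[0.47659661 0.07326097 0.30759506] [[ 0.999  0.009  0.04 ]
 [-0.04   0.004  0.999]
 [ 0.009 -1.     0.005]]
[184.  134.2] [0.7279 0.2408 0.032 ]
[317.  231.9] [ 0.3973 -0.1832  0.032 ]
[274.8 196. ] [ 0.5165 -0.0511  0.032 ]
[280.1 148.8] [ 0.6704 -0.073   0.032 ]
```

View pics/e.png

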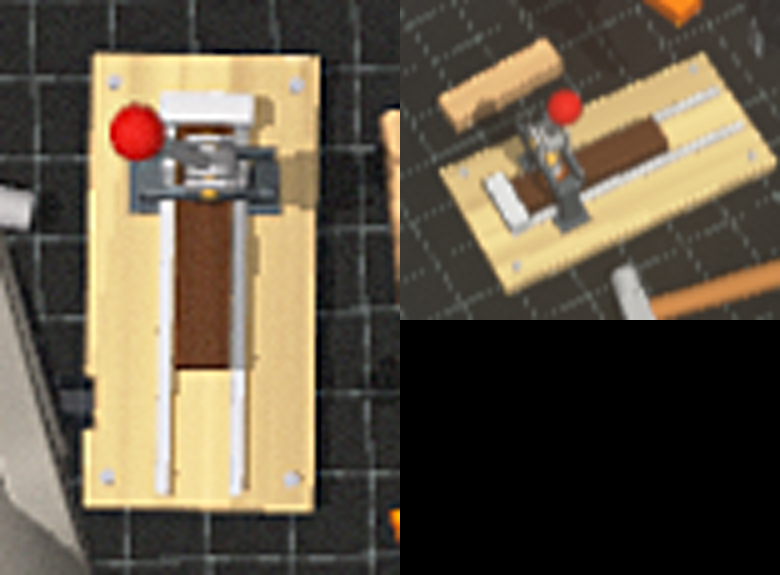

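Both views show the blank's head touching the stop, with the tail at about (274.8,196) in the top view. The lever is still open. Now I go to the +y side of the knob and descend there.

```bash
python3 -m crank '[{"linear":[0.04,0,0],"dr":[0,0,0],"hand":-1},{"linear":[0.08,0,-0.005],"dr":[0,0,0],"hand":-1},{"linear":[0.12,0,-0.01],"dr":[0,0,0],"hand":-1},{"linear":[0.153,0,-0.012],"dr":[0,0,0],"hand":-1},{"linear":[0.153,0.03,-0.012],"dr":[0,0,0],"hand":-1},{"linear":[0.153,0.06,-0.012],"dr":[0,0,0],"hand":-1},{"linear":[0.153,0.085,-0.012],"dr":[0,0,0],"hand":-1},{"linear":[0.153,0.097,-0.012],"dr":[0,0,0],"hand":-1},{"linear":[0.153,0.097,-0.012],"dr":[0,0,0],"hand":-1},{"linear":[0.153,0.097,-0.012],"dr":[0,0,0],"hand":-1}]'
```

```text
t: 7.07
eef_pos: [0.6263, 0.0498, 0.2048]
tool_rot: [-0.707, 0.707, -0.016, 0.015]
contact_force: [1.0, 0.5, 0.3]
gripper_width: -0.002
```

```bash
python3 -m crank '[{"linear":[0.002,-0.004,-0.015],"dr":[0,0,0],"hand":-1},{"linear":[0.002,-0.004,-0.025],"dr":[0,0,0],"hand":-1},{"linear":[0.002,-0.004,-0.032],"dr":[0,0,0],"hand":-1},{"linear":[0.002,-0.004,-0.038],"dr":[0,0,0],"hand":-1},{"linear":[0.002,-0.004,-0.044],"dr":[0,0,0],"hand":-1},{"linear":[0.002,-0.004,-0.05],"dr":[0,0,0],"hand":-1},{"linear":[0.002,-0.004,-0.056],"dr":[0,0,0],"hand":-1}]'
```

```text
t: 7.65
eef_pos: [0.6278, -0.0037, 0.2117]
tool_rot: [0.708, -0.706, 0.013, -0.017]
contact_force: [0.5, 5.7, 5.6]
gripper_width: 0.002
```

Contact is good at about 6 N. I'll keep pushing past the dead point.

```bash
python3 -m crank '[{"linear":[0,0,-0.007],"dr":[0,0,0],"hand":-1},{"linear":[0,0,-0.014],"dr":[0,0,0],"hand":-1},{"linear":[0,0,-0.021],"dr":[0,0,0],"hand":-1},{"linear":[0,0,-0.028],"dr":[0,0,0],"hand":-1},{"linear":[0,0,-0.035],"dr":[0,0,0],"hand":-1},{"linear":[0,0,-0.041],"dr":[0,0,0],"hand":-1},{"linear":[0,0,-0.045],"dr":[0,0,0],"hand":-1},{"linear":[0,0,-0.045],"dr":[0,0,0],"hand":-1}]'
```

```text
t: 8.32
eef_pos: [0.6237, -0.0524, 0.209]
tool_rot: [-0.707, 0.707, -0.017, 0.016]
contact_force: [-0.3, -0.4, -0.2]
gripper_width: 0.001
```

Force has dropped to zero, which fits a snap into lock. I'll withdraw to +y, go up, and check.

```bash
python3 -m crank '[{"linear":[0,0,0.03],"dr":[0,0,0],"hand":-1},{"linear":[0,0,0.07],"dr":[0,0,0],"hand":-1},{"linear":[0,0,0.1],"dr":[0,0,0],"hand":-1},{"linear":[0,-0.04,0.12],"dr":[0,0,0],"hand":-1},{"linear":[0,-0.08,0.14],"dr":[0,0,0],"hand":-1},{"linear":[-0.03,-0.1,0.17],"dr":[0,0,0],"hand":-1},{"linear":[-0.05,-0.1,0.2],"dr":[0,0,0],"hand":-1},{"linear":[-0.05,-0.1,0.23],"dr":[0,0,0],"hand":-1},{"linear":[-0.05,-0.1,0.25],"dr":[0,0,0],"hand":-1},{"linear":[-0.05,-0.1,0.25],"dr":[0,0,0],"hand":-1}]'
python3 - <<'E'
from h import *
im={'scene':bot.read_camera('scene'),'top':bot.read_camera('top')};k={}
for n,roi in(('scene',(150,200,195,245)),('top',(135,175,245,305))):
    h=cv2.cvtColor(im[n],cv2.COLOR_BGR2HSV);q=cv2.inRange(h,(0,170,90),(6,255,255))|cv2.inRange(h,(174,170,90),(180,255,255))
    z=np.zeros_like(q);a,b,e,f=roi;z[a:b,e:f]=q[a:b,e:f];y,x=np.nonzero(z);k[n]=((x.min()+x.max())/2,(y.min()+y.max())/2);print(n,k[n],len(x))
print('knob',tri(k['scene'],k['top']).round(4))
for d in bot.place_of('top','blank_tail'): print(np.round(d['xy'],1),ray('top',d['xy'],.032).round(4))
A=cv2.resize(im['top'][125:240,235:315],None,fx=5,fy=5,interpolation=2);B=cv2.resize(im['scene'][150:230,185:280],None,fx=4,fy=4,interpolation=2)
o=np.zeros((A.shape[0],A.shape[1]+B.shape[1],3),np.uint8);o[:,:A.shape[1]]=A;o[:B.shape[0],A.shape[1]:]=B
cv2.imwrite('pics/f.png',o)
E
```

```text
t: 9.15
eef_pos: [0.5836, 0.2088, 0.309]
tool_rot: [0.708, -0.706, 0.012, -0.012]
contact_force: [-0.3, 1.6, -0.0]
gripper_width: -0.002
scene (np.float64(215.0), np.float64(159.0)) 51
top (np.float64(293.0), np.float64(152.0)) 94
knob [ 0.6244 -0.0965  0.2248]
[313.6 233. ] [ 0.394  -0.1722  0.032 ]
[183.9 134.2] [0.7279 0.2411 0.032 ]
[274.7 198.7] [ 0.5078 -0.0505  0.032 ]
```

View pics/f.png

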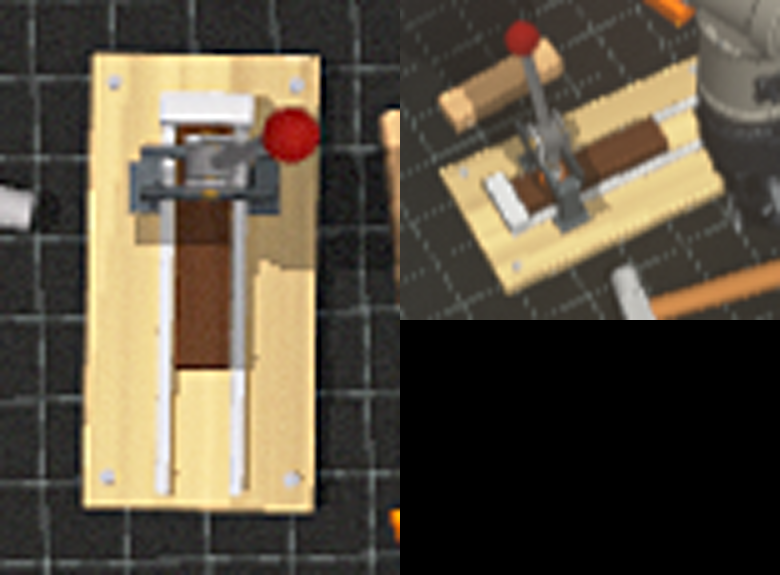

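The knob is at (0.624,-0.097,0.225), on the -y side where locked was predicted. The blank still touches the stop with its tail at 0.508, against a predicted 0.507.

```bash
python3 -m crank '[{"linear":[0,0,0],"dr":[0,0,0],"hand":-1},{"linear":[0,0,0],"dr":[0,0,0],"hand":-1},{"linear":[0,0,0],"dr":[0,0,0],"hand":-1}]' && python3 -c "
from station import bot;print(bot.hand_in())"
```

```text
t: 9.55
eef_pos: [0.5855, 0.2003, 0.3093]
tool_rot: [-0.707, 0.707, -0.016, 0.016]
contact_force: [-0.2, -0.2, -0.3]
gripper_width: -0.002
the job is handed in; nothing more can be done
None
```

The blank is home against the end stop and the clamp lever is locked; I handed the job in at 9.55 s on the robot's clock.

- **Blank:** I pushed the dark blank along its channel with the shut fingers until it stopped and the force rose to 8.6 N. In the last top view its tail was at x = 0.508 m, against 0.507 m predicted for home.
- **Lever:** I pushed the red knob from the +y side at about 6–8 N. The force then fell to zero, and after the arm withdrew the knob measured (0.624, -0.097, 0.225) m. That is within about 3 mm of the locked position.
- **Robot:** at hand-in the arm was clear of everything, with a contact force of about 0.4 N, which is noise level. I did not push any other tools or parts, but I made no separate check of each one.
- **Disagreements:** just after the blank push, the network put the tail at 0.5165 m. The picture, the force and the later reading of 0.508 m do not support that. My jig position across the channel was also uncertain by 3–4 mm between measurements.
- **Not checked:** I did not look at the pad's contact with the blank directly. I inferred it from the locked lever.

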